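# Divert a scoop of grinding cylinders into the cup

## Robot

A 7-joint arm with a two-finger parallel gripper is mounted at the origin on a cart in front of the work surface, level with it; the furniture and walls round the work are solid. World frame = base frame: x ahead of the robot, y to its left, z up, the work surface at z = 0. Lengths are in m, angles in rad, forces in N, time in s.
With the tool pointing down it reaches from about 0.425 to 0.95 m from the base axis. Payload 16.7 kg.
Tool frame: the origin (TCP) lies midway between the tips of the shut fingers; the grasp point (between the pads) lies 19 mm behind it; z points along the fingers, y is the line along which they close (so a half turn about z gives the same grasp; the last joint's range is limited). The gripper opens to 94 mm and grips with 3 to 60 N. Pads are 16 mm wide; open, the fingers measure 119 mm over their backs; the gripper's body (75 mm by 177 mm) begins 78 mm behind the grasp point.
Start: joints at [-1.44, 0.426, 0.074, 1.606, -0.034, 1.111, -0.067], TCP at [0.186, 0.649, 0.205] pointing down, gripper open.
Joint ranges: [-2.85, 2.85], [-0.5, 2.14], [-1.23, 1.37], [0.21, 2.46], [-1.02, 4.16], [0.16, 2.05], [-2.73, 2.73]. Speed limits (rad/s): [1.89, 1.89, 2.39, 2.39, 3.01, 3.01, 3.01].

## Interface

Orientations are given as a 3x3 rotation matrix whose columns are the frame's x, y, z axes.
In Python, from station import arm, imaging gives the robot as it stands. The module is installed in compiled form; this text tells all that it offers.
- The arm moves only by the tool move_arm, never from a script. Its argument "steps" is a list that holds one entry, the list of rows, each a list of 7 numbers: the shift along the world's x, y, z in m, then the turn, a rotation vector about the world's x, y, z in rad, then the closure, from -1 (fully open) to 1 (shut). A call has 1 to 8 rows; each row shifts and turns the commanded pose from where the row before left it; what a row does not reach is not made up. A row lasts 1/12 s, in which the tool goes at most 41.7 mm and 7.16 degrees, less where a joint would pass 70% of its speed; a pose out of reach is approached as far as the arm can. A call is refused whole if a number of a shift passes 0.0417 or a number of a turn 0.125, either way. A call with a gripper value outside its range is refused whole. The fingers move at their own pace and stop on an object; "squeeze" is the grip in N (left out, the last holds). Time passes only in rows, so rows that do not move let the fingers close. It gives the time, the measured TCP pose, the force, the opening and the grip force at its end, in the units of the state.
- arm.get_obs(): the state, without advancing time (a new reading comes with each control period).
- imaging.snapshot(name): name is "scene" or "top" or "wrist"; returns the picture (420x560x3 uint8, blue, green, red); there is no depth.
- imaging.camera_params(name): a dict with "camera_matrix" (3x3 intrinsics, pixels), "position" and "attitude" of the camera in the world; the wrist camera has in their place "hand_eye" (4x4, takes a point from camera to tool coordinates, whose origin is the TCP and whose axes are the flange's). Camera axes: x right, y up, looking along -z (the intrinsics and any distortion apply to the point x, -y, -z); pixel columns grow to the right and rows downward; lengths in m; the calibration is good to about 2 mm. A picture is of the moment at which its call begins: read the wrist's pose just before it. camera_params takes no time and is no camera call.
- arm.hand_in(): hands the job in; it is judged then, once.
The state is a dict: "clock": time; "q": joint angles; "joint_velocities": joint speeds; "joint_efforts": joint torques, N m; "tcp_pos": TCP position; "eef_rot": TCP orientation; "wrist_force": force on the tool from outside, world axes, zero at the start; "wrist_torque": the same for the moment, N m; "gripper_width": opening from 0.0 (shut) to 1.0 (fully open); "gripper_force": force on a finger pad.
Only numpy, scipy, OpenCV 4.12 (cv2) and the standard library are available. Lean on these libraries where they do the work, as an engineer would, in place of code of your own. Each camera call takes 0.05 s, during which the arm holds its last target. There are 200 camera calls.

## Task

Use the two-way chute to return the five ceramic grinding cylinders in the scoop to the plastic cup, none to the beaker: first push the chute's lever over until the flap clicks home and closes the exit above the beaker, then carry the scoop level and tip it out into the hopper so that all five slide down into the cup. Tip the scoop nowhere but over the hopper, then set it, empty, level on the counter; leave the flap as set, the cup and beaker in their places, and do not disturb the other things.

Things in the scene. Friction and masses are not known exactly. Their poses are not given: they have to be found in the camera images.
- chute: two-way sheet-steel bench chute, fixed. Origin on the counter under the hopper's middle; x to its back (lever in front), y to its left exit, z up. Foot plate 130 (x) x 210 (y) x 6 mm. Hopper over a 44 x 50 mm throat (z 185 mm), then a Y body with a clear front window and two exits at y = +/-66 mm, z = 84 mm. Sides slope 40 degrees or more, so pieces slide through
- hopper (a point): centre of the hopper's mouth, 238 mm above the counter; inner mouth 100 mm (chute x) by 120 mm (chute y), rim at 242 mm; axes as the chute's
- flap (a joint): angle (rad) of the diverter flap and its lever about a spindle along chute x at z = 140 mm. 0: upright in the middle notch, pieces go to both exits; +0.575: leans to +y and closes the +y exit, all goes to the -y exit; -0.575: the reverse. A sprung plunger indexes it: pushed past a crest at 0.29 either way it snaps home by itself, released earlier it springs back to 0
- plunger (a joint): lift of the sprung index plunger under the cam on the spindle (m): 0 in the middle notch, under 0.0005 in the end notches, 0.0027 on a crest
- lever_knob (a point): centre of the 20 mm black ball knob on the lever in front of the chute; an 8 mm rod below it. In the chute's frame: x = -0.085, y = 0.068 sin(flap), z = 0.140 + 0.068 cos(flap). Pushing it sideways takes about 2 to 3 N; free space on both sides and above
- scoop: loose aluminium balance scoop, 0.16 kg. Origin: underside, middle of the pan; x to the open nose, z up. Pan 80 mm long (x -40 to 40), 60 wide, floor 3 thick, walls 26 high at the back, 13 at the nose; nose end open, 36 mm wide inside. The pieces stand in it; tipped nose-down about 40 degrees they slide out
- scoop_grip (a point): middle of the scoop's straight black handle behind the pan, at scoop x = -76 mm, z = 41 mm. Handle 60 mm long (scoop x -106 to -46), 14 mm thick (y), z from 26 to 56 mm
- scoop_lip (a point): middle of the scoop's open nose edge, on the floor of the pan (scoop x = 40 mm, z = 3 mm)
- cup: tapered plastic cup, open, 70 mm dia at the rim, 52 mm at the foot, 61 mm high, loose under one exit of the chute (either one) on the 6 mm foot plate. Origin: centre of the underside
- small_beaker: glass beaker with a spout, open, 55 mm dia, 70 mm high, loose under the other exit. Origin: centre of the underside
- piece1_center (a point): centre of a white ceramic grinding cylinder, 13 mm dia, 13 mm long, 12 g, smooth
- piece2_center (a point): centre of a white ceramic grinding cylinder, 13 mm dia, 13 mm long, 12 g, smooth
- piece3_center (a point): centre of a white ceramic grinding cylinder, 13 mm dia, 13 mm long, 12 g, smooth
- piece4_center (a point): centre of a white ceramic grinding cylinder, 13 mm dia, 13 mm long, 12 g, smooth
- piece5_center (a point): centre of a white ceramic grinding cylinder, 13 mm dia, 13 mm long, 12 g, smooth
- sample_5: white screw-cap sample bottle, 50 mm dia, 100 tall, standing between the scoop's place and the chute's place; not part of the job. Origin: centre of the underside
- sample_6: small white screw-cap sample bottle, 34 mm dia, 68 tall, standing in front of the chute; not part of the job. Origin: centre of the underside
- bottle_by_scoop: white screw-cap bottle, 42 mm dia, 85 tall, standing close beside the scoop's pan; not part of the job. Origin: centre of the underside
- marker: felt marker, 18 x 133 x 21 mm, lying beside the scoop; not part of the job. Origin: centre of the underside
- acid_bottle: brown screw-cap bottle, 64 mm dia, 140 tall, at the back; not part of the job. Origin: centre of the underside
Mind the look-alikes: they are no part of the job. What is meant by the cup is not pink, and is the larger of those in its own colour.

How it is judged:
By the outcome, as a careful person would: the job done as asked, in the order asked, and still so for the second after the job is handed in, with the robot touching nothing.
It also fails if it takes over 72 s, if anything falls off the work surface, if the arm or the gripper's body presses on something with over 40 N, if the wrist force passes 120 N, or if a joint passes its speed limit or range.

## Working session

There is one attempt and no reset: what is moved stays moved. The work goes in short steps, Python scripts to look and compute and a tool call to move; the robot and the scene stay as the last step left them, time stands still between calls to the robot, and variables do not carry over. Pictures are saved under pics/ and viewed, at most 10 in all, crops included, and the job is handed in when it is done.

Besides the shell and the picture viewer there is one more tool, called after "Request:" as name(argument=value, ...) on one line, values as JSON. move_arm: Moves the arm, as the interface text tells. Its arguments: {"type":"object","properties":{"steps":{"type":"array","items":{"type":"array","items":{"type":"array","items":{"type":"number"}}}},"squeeze":{"type":"number"}},"required":["steps"]}

```bash
mkdir -p pics; python3 - <<'E'
from station import arm, imaging
import cv2, numpy as np
for n in ("scene","top"):
    im=imaging.snapshot(n); cv2.imwrite(f"pics/{n}0.png",im)
    p=imaging.camera_params(n); print(n,{k:np.round(np.array(v),4).tolist() for k,v in p.items()})
print(imaging.camera_params("wrist"))
o=arm.get_obs(); print({k:np.round(v,4).tolist() for k,v in o.items()})
E
```

```text
scene {'camera_matrix': [[511.4868, 0.0, 281.5939], [0.0, 511.4868, 210.0619], [0.0, 0.0, 1.0]], 'position': [-0.1133, -0.4207, 0.8646], 'attitude': [[0.5045, 0.5546, -0.6617], [-0.8631, 0.3054, -0.4022], [-0.021, 0.7741, 0.6328]]}
top {'camera_matrix': [[424.7288, 0.0, 281.3611], [0.0, 424.7288, 204.2179], [0.0, 0.0, 1.0]], 'position': [0.3759, 0.1256, 1.2665], 'attitude': [[-0.4176, 0.8818, -0.2193], [-0.9086, -0.4036, 0.1075], [0.0063, 0.2441, 0.9697]]}
{'camera_matrix': array([[307.80860871,   0.        , 278.9624065 ],
       [  0.        , 307.80860871, 214.66030239],
       [  0.        ,   0.        ,   1.        ]]), 'hand_eye': array([[ 4.76709337e-04,  9.68967215e-01,  2.47188811e-01,
         7.10973317e-02],
       [ 9.99999698e-01, -6.13462783e-04,  4.76219494e-04,
        -3.17578346e-04],
       [ 6.13082213e-04,  2.47188510e-01, -9.68967215e-01,
        -1.79590150e-01],
       [ 0.00000000e+00,  0.00000000e+00,  0.00000000e+00,
         1.00000000e+00]])}
{'clock': 0.1, 'q': [-1.4405, 0.4267, 0.0739, 1.6065, -0.0341, 1.1108, -0.0671], 'joint_velocities': [0.0008, -0.0006, -0.0002, -0.0007, -0.0009, 0.0, -0.0015], 'joint_efforts': [0.0087, -93.7471, 3.6776, -45.5036, -0.0485, 0.0168, -0.0], 'tcp_pos': [0.1863, 0.6484, 0.2048], 'eef_rot': [[-0.9611, 0.2762, -0.0002], [0.2762, 0.9611, -0.0012], [-0.0001, -0.0012, -1.0]], 'wrist_force': [0.8498, 0.1762, -0.9118], 'wrist_torque': [-0.005, 0.0103, -0.0312], 'gripper_force': 0.0, 'gripper_width': 0.9997}
```

View pics/scene0.png

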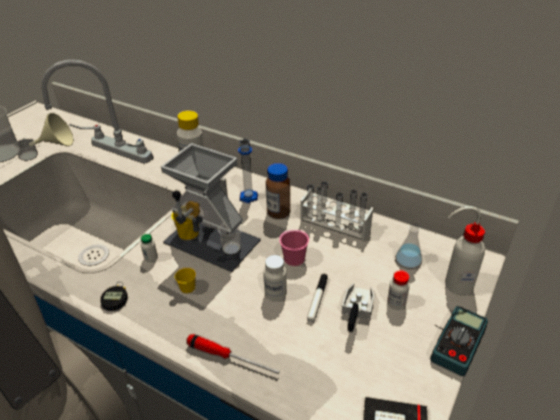

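View pics/top0.png

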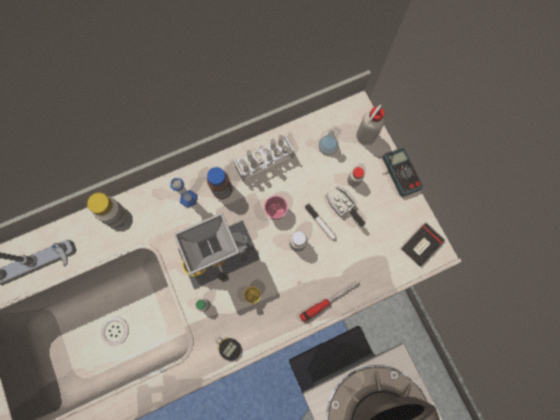

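The chute (hopper at about (200,165) in scene, (208,243) in top) has the yellow cup under its left or far exit and the beaker under the right one. The scoop is at (357,300) in scene and (343,205) in top, with its handle toward the robot. I'll enlarge both.

```bash
cat > h.py <<'E'
from station import arm, imaging
import cv2, numpy as np
def cam(n):
    p=imaging.camera_params(n); return np.array(p["camera_matrix"]),np.array(p["position"]),np.array(p["attitude"])
def ray(n,u,v):
    K,c,R=cam(n); d=np.linalg.inv(K)@[u,v,1]; return c,R@(d*[1,-1,-1])
def onz(n,u,v,z):
    c,d=ray(n,u,v); return c+d*(z-c[2])/d[2]
def proj(n,P):
    K,c,R=cam(n); q=(R.T@(np.array(P)-c))*[1,-1,-1]; q=K@q; return q[:2]/q[2]
def tri(a,b):
    A=np.zeros((3,3));r=np.zeros(3)
    for n,u,v in (a,b):
        c,d=ray(n,u,v); d=d/np.linalg.norm(d); M=np.eye(3)-np.outer(d,d); A+=M; r+=M@c
    return np.linalg.solve(A,r)
E
python3 - <<'E'
from h import *
s=cv2.imread("pics/scene0.png");t=cv2.imread("pics/top0.png")
f=lambda im,x,y,w,h:cv2.resize(im[y:y+h,x:x+w],(400,300),interpolation=cv2.INTER_CUBIC)
m=np.vstack([np.hstack([f(s,140,140,140,105+20-20),f(s,300,250,120,90)]),np.hstack([f(t,160,200,120,90),f(t,295,165,100,75)])])
cv2.imwrite("pics/m1.png",m)
print(proj("top",[.186,.649,.205]),proj("scene",[.186,.649,.205]))
E
```

```text
[ 97.64068202 495.04082631] [-89.39023758 218.81070186]
```

View pics/m1.png

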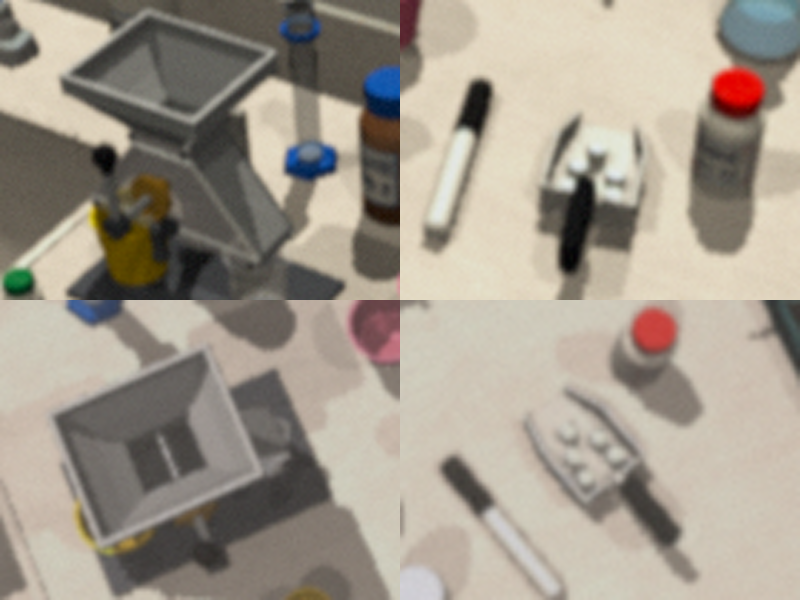

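```bash
python3 - <<'E'
from h import *
np.set_printoptions(precision=4,suppress=True)
C=np.array([onz("top",*p,.242) for p in [(176.5,233.9),(222.4,214.4),(238.6,251),(190,272.9)]])
c=C.mean(0); print("hopper",c,"sides",[np.linalg.norm(C[i]-C[i-1]) for i in range(4)])
e=(C[2]-C[1])+(C[3]-C[0]); print("front dir ang",np.degrees(np.arctan2(-e[1],-e[0])))
e=(C[0]-C[1])+(C[3]-C[2]); print("left dir ang",np.degrees(np.arctan2(e[1],e[0])))
S=np.array([tri(("scene",140+x/2.857,140+y/2.857),("top",160+X/3.333,200+Y/3.333)) for x,y,X,Y in [(65,78,55,113),(150,12,208,48),(273,52,262,170),(195,128,100,243)]])
print("rim tri",S,S.mean(0))
k=tri(("scene",176.75,194.95),("top",223,275.9)); print("knob",k,onz("top",223,275.9,.208))
H=[onz("top",*p,.056) for p in [(351.25,210),(363.75,225)]]; print("handle",H)
N=[onz("top",*p,.014) for p in [(327,195),(336.25,187)]];B=[onz("top",*p,.027) for p in [(342.5,215.75),(354.25,205.5)]]
n=np.mean(N,0);b=np.mean(B,0);print("nose",N,n,"back",B,b, "w",np.linalg.norm(B[0]-B[1]),"yaw",np.degrees(np.arctan2(*(n-b)[1::-1])))
d=n-H[1];print(np.degrees(np.arctan2(d[1],d[0])),np.linalg.norm((n-b)[:2]))
for nm,p,z in [("s5",(299,238),.1),("s6",(202,304),.068),("bbs",(358,173),.085),("acid",(217,176),.14),("cup2",(253,294),.03)]: print(nm,onz("top",*p,z))
t=cv2.imread("pics/top0.png");w=cv2.inRange(cv2.cvtColor(t,cv2.COLOR_BGR2HSV),(20,120,80),(35,255,255));n_,l,st,ce=cv2.connectedComponentsWithStats(w);print([(a.tolist(),q) for a,q in zip(st,ce) if a[4]>15])
E
```

```text
hopper [0.595  0.2168 0.242 ] sides [np.float64(0.101603571020125), np.float64(0.12064210340330507), np.float64(0.1000271707344959), np.float64(0.12611201838770436)]
front dir ang -1.2747392486605262
left dir ang 89.60393656075595
rim tri [[0.6266 0.3077 0.1935]
 [0.5956 0.1782 0.3131]
 [0.5573 0.129  0.2939]
 [0.5886 0.2576 0.1621]] [0.592  0.2181 0.2406]
knob [0.509  0.2154 0.2092] [0.5096 0.2151 0.208 ]
handle [array([ 0.5485, -0.1876,  0.056 ]), array([ 0.4934, -0.2003,  0.056 ])]
nose [array([ 0.6274, -0.1523,  0.014 ]), array([ 0.6385, -0.1894,  0.014 ])] [ 0.633  -0.1709  0.014 ] back [array([ 0.5477, -0.1632,  0.027 ]), array([ 0.5612, -0.2096,  0.027 ])] [ 0.5545 -0.1864  0.027 ] w 0.048327555738129926 yaw 11.193076199426033
11.894314727290414 0.07999152892931877
s5 [ 0.5314 -0.0078  0.1   ]
s6 [0.481  0.3088 0.068 ]
bbs [ 0.6353 -0.2486  0.085 ]
acid [0.7785 0.1297 0.14  ]
cup2 [0.4494 0.1722 0.03  ]
[([0, 0, 560, 420, 234580], array([279.8425, 209.4343])), ([87, 193, 25, 22, 397], array([ 98.5995, 203.1763])), ([192, 270, 13, 6, 27], array([198.3704, 272.8519])), ([245, 287, 15, 16, 182], array([251.9835, 294.1484]))]
```

The chute is aligned with the world, with its origin at about (0.594, 0.217). The knob is upright at (0.510, 0.216, 0.209). The cup is on the +y side, so the -y exit has to close and the knob goes toward world -y. I'm approaching it from +y with the fingers shut.

Request:
move_arm(steps=[[[0.023,-0.0275,0,0,0,0.02,1],[0.023,-0.0275,0,0,0,0.02,1],[0.023,-0.0275,0,0,0,0.02,1],[0.023,-0.0275,0,0,0,0.02,1],[0.023,-0.0275,0,0,0,0.02,1],[0.023,-0.0275,0,0,0,0.02,1],[0.023,-0.0275,0,0,0,0.02,1],[0.023,-0.0275,0,0,0,0.02,1]]])

```text
clock: 0.77
tcp_pos: [0.3711, 0.4271, 0.2053]
eef_rot: [[-0.993, 0.118, -0.0], [0.118, 0.993, -0.0], [0.0, -0.0, -1.0]]
wrist_force: [0.3, 0.3, 0.2]
gripper_width: 0.468
gripper_force: 0.0
```

Request:
move_arm(steps=[[[0.023,-0.0275,0,0,0,0.02,1],[0.023,-0.0275,0,0,0,0.02,1],[0.023,-0.0275,0,0,0,0.02,1],[0.023,-0.0275,0,0,0,0.02,1],[0.023,-0.0275,0,0,0,0.02,1],[0.023,-0.0225,0,0,0,0.02,1],[0,0,0,0,0,0,1]]])

```text
clock: 1.35
tcp_pos: [0.5124, 0.2628, 0.2055]
eef_rot: [[-1.0, 0.006, 0.001], [0.006, 1.0, -0.002], [-0.001, -0.002, -1.0]]
wrist_force: [-0.1, -0.5, -0.2]
gripper_width: 0.004
gripper_force: 0.0
```

Request:
move_arm(steps=[[[0,-0.008,-0.006,0,0,0,1],[0,-0.008,-0.006,0,0,0,1],[0,-0.01,0,0,0,0,1],[0,-0.01,0,0,0,0,1],[0,-0.01,0,0,0,0,1],[0,-0.005,0,0,0,0,1],[0,0,0,0,0,0,1]]])

```text
clock: 1.93
tcp_pos: [0.5086, 0.2161, 0.1939]
eef_rot: [[-1.0, 0.001, 0.0], [0.001, 1.0, -0.0], [-0.0, -0.0, -1.0]]
wrist_force: [-0.5, 1.2, -0.1]
gripper_width: 0.002
gripper_force: 0.0
```

```bash
python3 - <<'E'
from h import *
s=imaging.snapshot("scene");t=imaging.snapshot("top")
f=lambda im,x,y,w,h:cv2.resize(im[y:y+h,x:x+w],(400,300),interpolation=cv2.INTER_CUBIC)
cv2.imwrite("pics/m2.png",np.hstack([f(s,120,140,140,105),f(t,160,200,120,90)]))
print(arm.get_obs()["tcp_pos"])
E
```

```text
[0.50859645 0.21762557 0.193824  ]
```

View pics/m2.png

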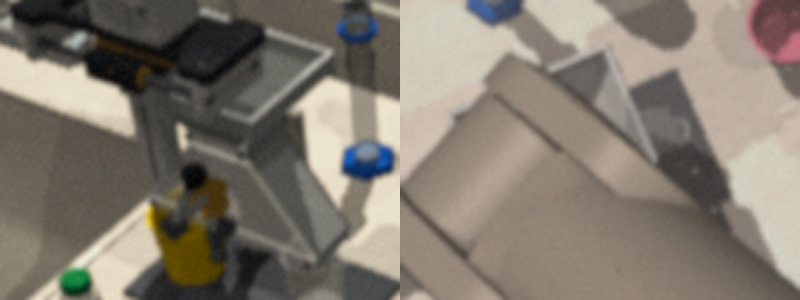

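The fingers are against the knob, which has moved from (177,195) to about (188,201) in the scene view and is near the crest. I'll push on a bit more.

Request:
move_arm(steps=[[[0,-0.006,0,0,0,0,1],[0,-0.006,0,0,0,0,1],[0,0,0,0,0,0,1],[0,0,0,0,0,0,1]]])

```text
clock: 2.37
tcp_pos: [0.5085, 0.2054, 0.1935]
eef_rot: [[-1.0, 0.0, 0.0], [0.0, 1.0, -0.0], [-0.0, -0.0, -1.0]]
wrist_force: [0.1, -0.4, -0.4]
gripper_width: 0.007
gripper_force: 0.0
```

Request:
move_arm(steps=[[[0,0.02,0,0,0,0,1],[0,0.03,0,0,0,0,1],[-0.02,0.01,0.03,0,0,0,0],[-0.02,0,0.035,0,0,0,0],[-0.03,-0.02,0.02,0,0,-0.02,-0.2],[-0.01,-0.035,0.02,0,0,-0.03,-0.2],[0,-0.04,0,0,0,-0.03,-0.2],[0,-0.04,0,0,0,-0.03,-0.2]]])

```text
clock: 3.03
tcp_pos: [0.428, 0.1301, 0.2997]
eef_rot: [[-0.994, 0.109, 0.002], [0.109, 0.994, 0.002], [-0.002, 0.002, -1.0]]
wrist_force: [0.8, -0.5, 0.2]
gripper_width: 0.394
gripper_force: 0.0
```

```bash
python3 - <<'E'
from h import *
np.set_printoptions(precision=4,suppress=True)
s=imaging.snapshot("scene");cv2.imwrite("pics/s3.png",s)
f=lambda im,x,y,w,h:cv2.resize(im[y:y+h,x:x+w],(600,450),interpolation=cv2.INTER_CUBIC)
cv2.imwrite("pics/m3.png",f(s,140,140,140,105))
for a in (0,-.29,-.575,.575): print(a,proj("scene",[.5095,.2165+.068*np.sin(a),.14+.068*np.cos(a)]))
E
```

```text
0 [176.8522 195.0678]
-0.29 [184.2596 198.8449]
-0.575 [191.3613 204.3496]
0.575 [164.2567 194.0546]
```

View pics/m3.png

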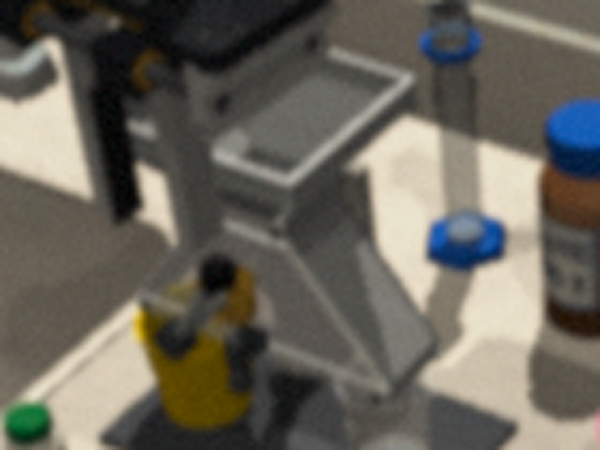

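The knob is at (191,203.5) in the scene view, which is the home position at -0.575. Before picking up the scoop I'll test with an empty gripper whether the arm can tilt about 50° above the hopper.

Request:
move_arm(steps=[[[0.028,0.02,0.012,0,0.11,0.015,-0.2],[0.028,0.02,0.012,0,0.11,0.015,-0.2],[0.028,0.02,0.012,0,0.11,0.015,-0.2],[0.02,0.02,0.01,0,0.11,0.015,-0.2],[0,0,0,0,0.11,0.015,-0.2],[0,0,0,0,0.11,0.015,-0.2],[0,0,0,0,0.11,0,-0.2],[0,0,0,0,0.11,0,-0.2]]])

```text
clock: 3.75
tcp_pos: [0.5173, 0.1987, 0.3282]
eef_rot: [[-0.728, 0.01, -0.685], [0.047, 0.998, -0.036], [0.684, -0.058, -0.728]]
wrist_force: [0.3, -0.2, -2.5]
gripper_width: 0.599
gripper_force: 0.0
```

```bash
python3 - <<'E'
from h import *
np.set_printoptions(precision=3,suppress=True)
o=arm.get_obs();print(o["q"],o["tcp_pos"],o["eef_rot"])
print("marker",[onz("top",*p,.02) for p in [(309,208),(334,238)]])
E
```

```text
[-0.484  0.626  0.229  1.257 -0.294  2.015  1.269] [0.517 0.199 0.328] [[-0.728  0.01  -0.685]
 [ 0.047  0.998 -0.036]
 [ 0.684 -0.058 -0.728]]
marker [array([ 0.612, -0.084,  0.02 ]), array([ 0.499, -0.111,  0.02 ])]
```

With the tool vertical in the grasp, the tilt tops out at about 43° because joint 6 reaches 2.05. So I'll grasp the handle with the tool leaning back 25°, which leaves plenty of range. I'm moving to hover over the scoop handle.

Request:
move_arm(steps=[[[0.001,-0.0355,0,0,-0.108,0,-0.2],[0.001,-0.0355,0,0,-0.108,0,-0.2],[0.001,-0.0355,0,0,-0.108,0,-0.2],[0.001,-0.0355,0,0,-0.108,0,-0.2],[0,-0.0355,-0.015,0,-0.108,0,-0.2],[0,-0.0355,-0.015,0,-0.108,0,-0.2],[0,-0.0355,-0.018,0,-0.108,0,-0.2],[0,-0.0355,-0.018,0,-0.108,0,-0.2]]])

```text
clock: 4.42
tcp_pos: [0.5203, -0.0854, 0.2655]
eef_rot: [[-0.991, 0.045, 0.126], [0.041, 0.999, -0.034], [-0.127, -0.029, -0.991]]
wrist_force: [1.6, -1.2, -0.1]
gripper_width: 0.597
gripper_force: 0.0
```

Request:
move_arm(steps=[[[0,-0.0355,-0.02,0,-0.108,0,-0.2],[0,-0.0355,-0.02,0,-0.108,0,-0.2],[0,-0.0355,-0.02,0,-0.108,0,-0.2],[0,0,-0.03,0,0,0.1,-0.2],[0,0,-0.03,0,0,0.1,-0.2],[0,0,0,0,0,0,-0.2],[0,0,0,0,0,0,-0.2]]])

```text
clock: 5.0
tcp_pos: [0.5203, -0.1772, 0.176]
eef_rot: [[-0.916, -0.062, 0.397], [-0.058, 0.998, 0.022], [-0.397, -0.003, -0.918]]
wrist_force: [-0.1, 0.3, 0.5]
gripper_width: 0.599
gripper_force: 0.0
```

```bash
python3 - <<'E'
from h import *
from scipy.spatial.transform import Rotation as Ro
np.set_printoptions(precision=4,suppress=True)
o=arm.get_obs();R=np.array(o["eef_rot"]);p=np.array(o["tcp_pos"]);print(o["q"],p,R)
w=imaging.snapshot("wrist");cv2.imwrite("pics/w4.png",w)
np.savez("w4.npz",R=R,p=p)
T=(Ro.from_euler("z",11.5,degrees=True)*Ro.from_euler("y",-25,degrees=True)).as_matrix()@np.diag([-1,1,-1])
print("turn",Ro.from_matrix(T@R.T).as_rotvec(),"shift",np.array([.528,-.192,.027])-p)
E
```

```text
[-0.1629  0.0663  0.4929  2.2369 -0.3838  0.4933  2.2632] [ 0.5203 -0.1772  0.176 ] [[-0.9159 -0.0617  0.3967]
 [-0.0579  0.9981  0.0215]
 [-0.3973 -0.0032 -0.9177]]
turn [ 0.0068 -0.0271  0.1391] shift [ 0.0077 -0.0148 -0.149 ]
```

View pics/w4.png

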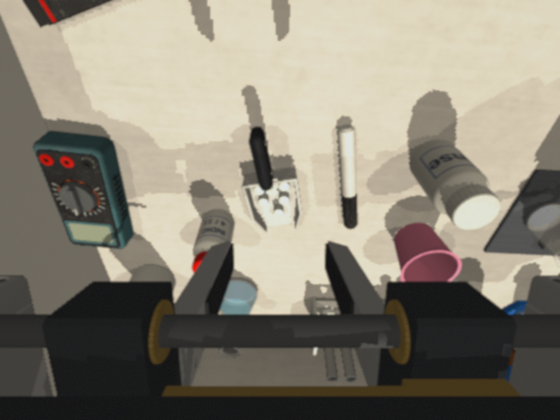

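The wrist view shows the handle from (257,130) to (266,187) and the pan below it, with the nose edge near (268–297,228). Next I refine the grip point from the handle's axis.

```bash
python3 - <<'E'
from h import *
np.set_printoptions(precision=4,suppress=True)
z=np.load("w4.npz");cp=imaging.camera_params("wrist");K=np.array(cp["camera_matrix"]);X=np.array(cp["hand_eye"])
W=np.eye(4);W[:3,:3]=z["R"];W[:3,3]=z["p"];W=W@X
def on(u,v,h):
    d=W[:3,:3]@((np.linalg.inv(K)@[u,v,1])*[1,-1,-1]);c=W[:3,3];return c+d*(h-c[2])/d[2]
im=cv2.imread("pics/w4.png");g=cv2.cvtColor(im,cv2.COLOR_BGR2GRAY)
m=(g<45).astype(np.uint8);m[:115]=0;m[195:]=0;m[:,:235]=0;m[:,290:]=0
n,l,st,ce=cv2.connectedComponentsWithStats(m);i=1+np.argmax(st[1:,4]);print(st[i],ce[i])
pts=np.argwhere(l==i)[:,::-1].astype(np.float32)
vx,vy,x0,y0=cv2.fitLine(pts,cv2.DIST_L2,0,.01,.01).ravel()
t=(pts-[x0,y0])@[vx,vy];a=[x0+vx*t.min(),y0+vy*t.min()];b=[x0+vx*t.max(),y0+vy*t.max()]
A,B=on(*a,.05),on(*b,.05);print(a,b,A,B,(A+B)/2,np.linalg.norm(A-B));d=(B-A)*np.sign((B-A)[0]);print(np.degrees(np.arctan2(d[1],d[0])))
E
```

```text
[250 128  22  61 731] [260.7715 158.0123]
[np.float32(255.15169), np.float32(127.78587)] [np.float32(266.33542), np.float32(187.93764)] [ 0.491 -0.201  0.05 ] [ 0.5533 -0.1888  0.05  ] [ 0.5222 -0.1949  0.05  ] 0.06355790987549641
11.077591735031474
```

Request:
move_arm(steps=[[[0.004,-0.008,-0.01,0.003,-0.013,0.07,-0.2],[0.0045,-0.008,-0.02,0.003,-0.013,0.065,-0.2],[0,0,-0.035,0,0,0,-0.2],[0,0,-0.035,0,0,0,-0.2],[0,0,-0.02,0,0,0,-0.2],[0,0,-0.01,0,0,0,-0.2],[0,0,0,0,0,0,-0.2]]])

```text
clock: 5.63
tcp_pos: [0.5265, -0.1878, 0.0901]
eef_rot: [[-0.9, -0.16, 0.405], [-0.147, 0.987, 0.063], [-0.41, -0.003, -0.912]]
wrist_force: [-0.8, -0.2, -0.6]
gripper_width: 0.598
gripper_force: 0.0
```

```bash
python3 - <<'E'
from h import *
np.set_printoptions(precision=4,suppress=True)
o=arm.get_obs();print(o["q"],o["tcp_pos"],o["eef_rot"],o["wrist_force"])
E
```

```text
[ 0.3433  0.2488  0.018   2.2603 -0.6861  0.3306  2.7112] [ 0.5265 -0.1878  0.0901] [[-0.9003 -0.1595  0.4049]
 [-0.1467  0.9872  0.0628]
 [-0.4097 -0.0029 -0.9122]] [-0.8295 -0.2138 -0.6485]
```

Joint 7 is at its limit (2.71). A half turn about the tool axis gives the same grasp with joint 7 near -0.4, so I'll rise a little and spin.

Request:
move_arm(steps=[[[0,0,0.01,-0.0489,-0.0076,0.1102,-0.2],[0,0,0.01,-0.0489,-0.0076,0.1102,-0.2],[0,0,0.01,-0.0489,-0.0076,0.1102,-0.2],[0,0,0.01,-0.0489,-0.0076,0.1102,-0.2],[0,0,0,-0.0489,-0.0076,0.1102,-0.2],[0,0,0,-0.0489,-0.0076,0.1102,-0.2],[0,0,0,-0.0489,-0.0076,0.1102,-0.2],[0,0,0,-0.0489,-0.0076,0.1102,-0.2]]])

```text
clock: 6.3
tcp_pos: [0.5262, -0.1881, 0.1228]
eef_rot: [[-0.501, -0.767, 0.401], [-0.821, 0.568, 0.06], [-0.274, -0.299, -0.914]]
wrist_force: [-0.5, -0.4, -1.3]
gripper_width: 0.596
gripper_force: 0.0
```

```bash
python3 - <<'E'
from h import *
np.set_printoptions(precision=4,suppress=True)
o=arm.get_obs();print(o["q"],o["tcp_pos"],o["eef_rot"])
E
```

```text
[ 1.1994  0.3162 -0.9494  2.1906  0.1849  0.3886  2.7146] [ 0.5262 -0.1881  0.1228] [[-0.5008 -0.7668  0.4015]
 [-0.821   0.5678  0.0603]
 [-0.2742 -0.2994 -0.9139]]
```

Joint 7 turns in the opposite sense, so I'll reverse.

Request:
move_arm(steps=[[[0,0,0,0.0489,0.0076,-0.1102,-0.2],[0,0,0,0.0489,0.0076,-0.1102,-0.2],[0,0,0,0.0489,0.0076,-0.1102,-0.2],[0,0,0,0.0489,0.0076,-0.1102,-0.2],[0,0,0,0.0489,0.0076,-0.1102,-0.2],[0,0,0,0.0489,0.0076,-0.1102,-0.2],[0,0,0,0.0489,0.0076,-0.1102,-0.2],[0,0,0,0.0489,0.0076,-0.1102,-0.2]]])

```text
clock: 6.97
tcp_pos: [0.526, -0.1876, 0.1224]
eef_rot: [[-0.915, -0.015, 0.404], [0.012, 0.998, 0.065], [-0.404, 0.064, -0.913]]
wrist_force: [0.1, -0.1, 0.3]
gripper_width: 0.6
gripper_force: 0.0
```

```bash
python3 - <<'E'
from h import *
np.set_printoptions(precision=4,suppress=True)
o=arm.get_obs();print(o["q"],o["tcp_pos"],o["eef_rot"])
E
```

```text
[ 0.9958  0.2569 -0.7054  2.201  -0.0855  0.3705  1.9844] [ 0.526  -0.1876  0.1224] [[-0.9149 -0.015   0.4035]
 [ 0.0122  0.9978  0.0649]
 [-0.4036  0.0643 -0.9127]]
```

Request:
move_arm(steps=[[[0,0,0,0.0489,0.0076,-0.1102,-0.2],[0,0,0,0.0489,0.0076,-0.1102,-0.2],[0,0,0,0.0489,0.0076,-0.1102,-0.2],[0,0,0,0.0489,0.0076,-0.1102,-0.2],[0,0,0,0.0489,0.0076,-0.1102,-0.2],[0,0,0,0.0489,0.0076,-0.1102,-0.2],[0,0,0,0.0489,0.0076,-0.1102,-0.2],[0,0,0,0.0489,0.0076,-0.1102,-0.2]]])

```text
clock: 7.63
tcp_pos: [0.5262, -0.1873, 0.1227]
eef_rot: [[-0.531, 0.743, 0.408], [0.828, 0.557, 0.065], [-0.179, 0.372, -0.911]]
wrist_force: [1.2, -0.3, 0.4]
gripper_width: 0.597
gripper_force: 0.0
```

Request:
move_arm(steps=[[[0,0,0,0.0489,0.0076,-0.1102,-0.2],[0,0,0,0.0489,0.0076,-0.1102,-0.2],[0,0,0,0.0489,0.0076,-0.1102,-0.2],[0,0,0,0.0489,0.0076,-0.1102,-0.2],[0,0,0,0.0489,0.0076,-0.1102,-0.2],[0,0,0,0.0489,0.0076,-0.1102,-0.2],[0,0,0,0.0489,0.0076,-0.1102,-0.2],[0,0,0,0.0489,0.0076,-0.1102,-0.2]]])

```text
clock: 8.3
tcp_pos: [0.5262, -0.1871, 0.1229]
eef_rot: [[0.31, 0.858, 0.41], [0.929, -0.365, 0.061], [0.202, 0.362, -0.91]]
wrist_force: [0.2, 0.3, -0.3]
gripper_width: 0.602
gripper_force: 0.0
```

Request:
move_arm(steps=[[[0,0,0,0.0489,0.0076,-0.1102,-0.2],[0,0,0,0.0489,0.0076,-0.1102,-0.2],[0,0,0,0.0489,0.0076,-0.1102,-0.2],[0,0,0,0.0489,0.0076,-0.1102,-0.2],[0,0,0,0.0489,0.0076,-0.1102,-0.2],[0,0,0,0.0489,0.0076,-0.1102,-0.2],[0,0,0,0.0489,0.0076,-0.1102,-0.2],[0,0,0,0.0489,0.0076,-0.1102,-0.2]]])

```text
clock: 8.97
tcp_pos: [0.5263, -0.1869, 0.123]
eef_rot: [[0.883, 0.231, 0.408], [0.227, -0.972, 0.058], [0.41, 0.041, -0.911]]
wrist_force: [0.6, 0.2, 0.3]
gripper_width: 0.603
gripper_force: 0.0
```

```bash
cat >> h.py <<'E'
from scipy.spatial.transform import Rotation as Ro
np.set_printoptions(precision=4,suppress=True)
def goto(p,yaw,lean):
    "shift and world turn to TCP p, yaw, lean (deg) with tool x forward"
    o=arm.get_obs();T=(Ro.from_euler("z",yaw,degrees=True)*Ro.from_euler("y",lean,degrees=True)).as_matrix()@np.diag([1,-1,-1])
    R=np.array(o["eef_rot"]);print("q",o["q"],"tcp",o["tcp_pos"],"f",o["wrist_force"])
    print("turn",Ro.from_matrix(T@R.T).as_rotvec(),"shift",np.array(p)-o["tcp_pos"])
E
python3 -c "
from h import *
goto([.529,-.193,.027],11.3,-25)"
```

```text
q [ 0.3864  0.1876 -0.0349  2.2389 -0.5294  0.3849 -0.5149] tcp [ 0.5263 -0.1869  0.123 ] f [0.5854 0.2472 0.2883]
turn [ 0.0433 -0.0039 -0.0358] shift [ 0.0027 -0.0061 -0.096 ]
```

Request:
move_arm(steps=[[[0.0015,-0.003,-0.02,0.0215,-0.002,-0.018,-0.2],[0.0012,-0.003,-0.03,0.0215,-0.002,-0.018,-0.2],[0,0,-0.024,0,0,0,-0.2],[0,0,-0.014,0,0,0,-0.2],[0,0,-0.008,0,0,0,-0.2],[0,0,0,0,0,0,-0.2]]])

```text
clock: 9.47
tcp_pos: [0.5283, -0.1928, 0.0247]
eef_rot: [[0.889, 0.201, 0.412], [0.183, -0.98, 0.084], [0.421, 0.001, -0.907]]
wrist_force: [-0.5, -0.0, 0.2]
gripper_width: 0.601
gripper_force: 0.0
```

```bash
python3 -c "
from h import *
goto([.529,-.193,.027],11.3,-25)
w=imaging.snapshot('wrist');cv2.imwrite('pics/w5.png',w)"
```

```text
q [ 0.6136  0.4012 -0.2614  2.2684 -0.8543  0.1806 -0.1562] tcp [ 0.5283 -0.1928  0.0247] f [-0.4661 -0.0328  0.1578]
turn [ 0.0012 -0.0018 -0.0053] shift [ 0.0007 -0.0002  0.0023]
```

View pics/w5.png

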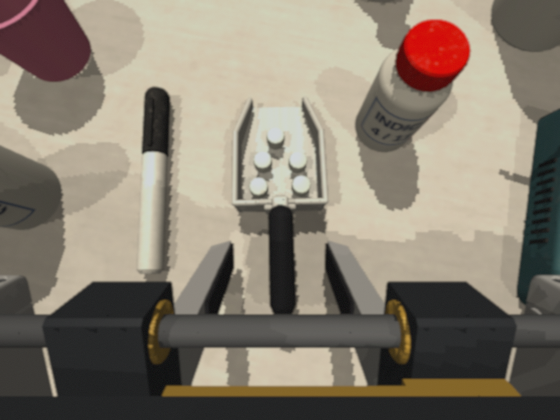

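The handle lies centred between the fingers (column 282) and all five pieces are in the pan. I'll grip, then lift straight up.

Request:
move_arm(steps=[[[0,0,0.001,0,0,0,1],[0,0,0,0,0,0,1],[0,0,0,0,0,0,1],[0,0,0,0,0,0,1],[0,0,0,0,0,0,1],[0,0,0,0,0,0,1],[0,0,0,0,0,0,1],[0,0,0,0,0,0,1]]], squeeze=40)

```text
clock: 10.18
tcp_pos: [0.5281, -0.1933, 0.0263]
eef_rot: [[0.888, 0.202, 0.413], [0.184, -0.979, 0.083], [0.422, 0.002, -0.907]]
wrist_force: [-1.8, -0.4, 3.9]
gripper_width: 0.142
gripper_force: 40.0
```

Request:
move_arm(steps=[[[0,0,0.002,0,0,0,1],[0,0,0.004,0,0,0,1],[0,0,0.006,0,0,0,1],[0,0,0.008,0,0,0,1],[0,0,0.008,0,0,0,1],[0,0,0.006,0,0,0,1],[0,0,0.003,0,0,0,1],[0,0,0,0,0,0,1]]])

```text
clock: 10.85
tcp_pos: [0.5284, -0.1933, 0.0641]
eef_rot: [[0.887, 0.202, 0.414], [0.185, -0.979, 0.083], [0.422, 0.003, -0.906]]
wrist_force: [-0.6, -0.8, -1.7]
gripper_width: 0.146
gripper_force: 40.0
```

```bash
python3 -c "
from h import *
goto([.529,-.193,.36],11.3,-25);print(arm.get_obs()['gripper_force'])
w=imaging.snapshot('wrist');s=imaging.snapshot('scene');
cv2.imwrite('pics/w6.png',np.hstack([cv2.resize(w,(400,300)),cv2.resize(s[220:355,280:460],(400,300))]))"
```

```text
q [ 0.5052  0.3133 -0.1337  2.2586 -0.7716  0.2793 -0.2652] tcp [ 0.5284 -0.1933  0.0641] f [-0.5918 -0.8379 -1.6674]
turn [ 0.0031  0.0003 -0.0066] shift [0.0006 0.0003 0.2959]
39.981322288513184
```

View pics/w6.png

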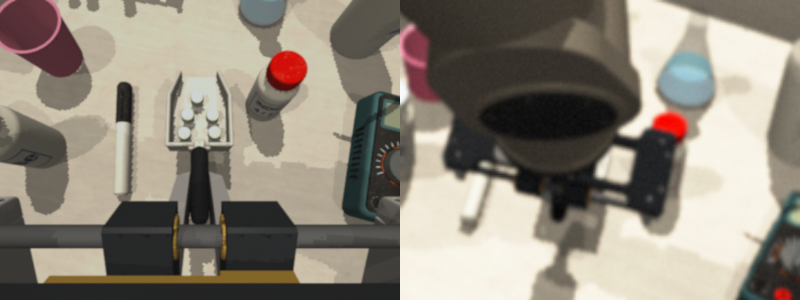

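The scoop is held level with all five pieces standing. I'm lifting it smoothly to clear everything, keeping it level.

Request:
move_arm(steps=[[[0,0,0.006,0,0,0,1],[0,0,0.012,0,0,0,1],[0,0,0.018,0,0,0,1],[0,0,0.022,0,0,0,1],[0,0,0.022,0,0,0,1],[0,0,0.022,0,0,0,1],[0,0,0.022,0,0,0,1],[0,0,0.022,0,0,0,1]]])

```text
clock: 11.62
tcp_pos: [0.5274, -0.1933, 0.2102]
eef_rot: [[0.888, 0.202, 0.412], [0.184, -0.979, 0.083], [0.421, 0.002, -0.907]]
wrist_force: [0.2, 0.7, -1.3]
gripper_width: 0.146
gripper_force: 40.0
```

Request:
move_arm(steps=[[[0,0,0.022,0,0,0,1],[0,0,0.022,0,0,0,1],[0,0,0.022,0,0,0,1],[0,0,0.022,0,0,0,1],[0,0,0.018,0,0,0,1],[0,0,0.012,0,0,0,1],[0,0,0.006,0,0,0,1],[0,0,0,0,0,0,1]]])

```text
clock: 12.28
tcp_pos: [0.5281, -0.1935, 0.3343]
eef_rot: [[0.888, 0.202, 0.414], [0.184, -0.979, 0.083], [0.422, 0.003, -0.906]]
wrist_force: [-0.4, -0.2, -1.5]
gripper_width: 0.148
gripper_force: 40.0
```

```bash
python3 -c "
from h import *
goto([.498,.217,.335],0,-25);goto([.498,.217,.335],11.3,-25)"
```

```text
q [ 0.3208 -0.0562  0.0648  1.9825 -0.305   0.8675 -0.8237] tcp [ 0.5281 -0.1935  0.3343] f [-0.381  -0.1866 -1.4653]
turn [ 0.0029  0.0002 -0.2029] shift [-0.0301  0.4105  0.0007]
q [ 0.3208 -0.0562  0.0648  1.9825 -0.305   0.8675 -0.8237] tcp [ 0.5281 -0.1935  0.3343] f [-0.381  -0.1866 -1.4653]
turn [ 0.0029  0.0004 -0.0057] shift [-0.0301  0.4105  0.0007]
```

Request:
move_arm(steps=[[[-0.0015,0.006,0,0,0,-0.005,1],[-0.0015,0.012,0,0,0,-0.01,1],[-0.0015,0.018,0,0,0,-0.011,1],[-0.0015,0.024,0,0,0,-0.011,1],[-0.0015,0.024,0,0,0,-0.011,1],[-0.0015,0.024,0,0,0,-0.011,1],[-0.0015,0.024,0,0,0,-0.011,1],[-0.0015,0.024,0,0,0,-0.011,1]]])

```text
clock: 12.95
tcp_pos: [0.515, -0.0358, 0.3317]
eef_rot: [[0.901, 0.121, 0.417], [0.111, -0.993, 0.049], [0.42, 0.002, -0.908]]
wrist_force: [1.3, 0.4, -1.1]
gripper_width: 0.148
gripper_force: 40.0
```

Request:
move_arm(steps=[[[-0.0015,0.024,0,0,0,-0.011,1],[-0.0015,0.024,0,0,0,-0.011,1],[-0.0015,0.024,0,0,0,-0.011,1],[-0.0015,0.024,0,0,0,-0.011,1],[-0.0015,0.024,0,0,0,-0.011,1],[-0.0015,0.024,0,0,0,-0.011,1],[-0.0015,0.024,0,0,0,-0.011,1],[-0.0015,0.024,0,0,0,-0.011,1]]])

```text
clock: 13.62
tcp_pos: [0.5029, 0.1559, 0.3319]
eef_rot: [[0.907, 0.034, 0.42], [0.032, -0.999, 0.012], [0.42, 0.002, -0.907]]
wrist_force: [0.5, -0.6, -1.3]
gripper_width: 0.148
gripper_force: 40.0
```

Request:
move_arm(steps=[[[-0.0015,0.024,0,0,0,-0.011,1],[-0.0015,0.018,0,0,0,-0.011,1],[-0.0015,0.012,0,0,0,-0.01,1],[-0.0015,0.008,0,0,0,-0.005,1],[0,0.003,0,0,0,0,1],[0,0,0,0,0,0,1]]])

```text
clock: 14.12
tcp_pos: [0.4974, 0.2202, 0.3321]
eef_rot: [[0.907, -0.001, 0.42], [-0.0, -1.0, -0.003], [0.42, 0.002, -0.907]]
wrist_force: [0.1, 0.2, -2.0]
gripper_width: 0.145
gripper_force: 40.0
```

```bash
python3 -c "
from h import *
goto([.498,.217,.335],0,-25)
w=imaging.snapshot('wrist');s=imaging.snapshot('scene')
cv2.imwrite('pics/w7.png',np.hstack([cv2.resize(w,(400,300)),cv2.resize(s[60:255,80:340],(400,300))]))"
```

```text
q [ 0.1182 -0.0861 -0.7736  1.9956  0.2661  0.8795 -2.3719] tcp [0.4974 0.2202 0.3321] f [ 0.1084  0.1752 -1.9949]
turn [ 0.0023 -0.0027  0.0013] shift [ 0.0006 -0.0032  0.0029]
```

View pics/w7.png

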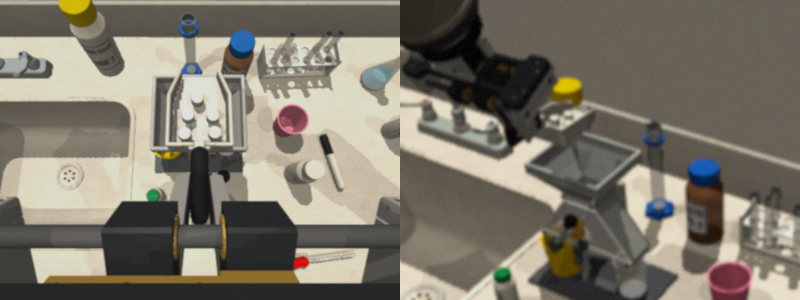

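The scoop is level over the hopper, the five pieces are still standing, and the nose is inside the mouth's outline. I'll begin tipping and check joint margins.

Request:
move_arm(steps=[[[0.0005,-0.001,-0.001,0,0.03,0,1],[0.001,-0.001,-0.001,0,0.06,0,1],[0.001,-0.001,-0.001,0,0.06,0,1],[0.001,0,-0.001,0,0.05,0,1]]])

```text
clock: 14.55
tcp_pos: [0.5018, 0.2155, 0.3293]
eef_rot: [[0.973, -0.003, 0.23], [-0.003, -1.0, -0.003], [0.23, 0.003, -0.973]]
wrist_force: [0.0, 0.1, -1.2]
gripper_width: 0.146
gripper_force: 40.0
```

```bash
python3 -c "
from h import *
goto([.503,.217,.326],0,5)"
```

```text
q [ 0.124   0.0379 -0.7464  1.8569  0.1853  1.0753 -2.2667] tcp [0.5018 0.2155 0.3293] f [ 0.0088  0.1374 -1.2451]
turn [0.0033 0.3197 0.0028] shift [ 0.0012  0.0015 -0.0033]
```

Request:
move_arm(steps=[[[0,0,0,0,0.06,0,1],[0,0,-0.001,0,0.065,0,1],[0,0,-0.001,0,0.065,0,1],[0,0,0,0,0.065,0,1],[0.001,0,0,0,0.065,0,1],[0.004,0,0.003,0,0.058,0,1],[0.004,0,0.003,0,0.058,0,1],[0.004,0,0.003,0,0.058,0,1]]])

```text
clock: 15.22
tcp_pos: [0.5151, 0.2158, 0.3361]
eef_rot: [[0.966, -0.002, -0.259], [-0.003, -1.0, -0.003], [-0.259, 0.003, -0.966]]
wrist_force: [0.5, -0.3, -1.1]
gripper_width: 0.146
gripper_force: 40.0
```

Request:
move_arm(steps=[[[0.004,0,0.002,0,0.055,0,1],[0.004,0,0.002,0,0.055,0,1],[0.004,0,0.002,0,0.055,0,1],[0.003,0,0.002,0,0.055,0,1],[0,0,0,0,0,0,1],[0,0,0,0,0,0,1],[0,0,0,0,0,0,1],[0,0,0,0,0,0,1]]])

```text
clock: 15.88
tcp_pos: [0.5291, 0.2168, 0.3448]
eef_rot: [[0.889, 0.0, -0.459], [-0.001, -1.0, -0.003], [-0.459, 0.003, -0.889]]
wrist_force: [-0.5, 0.6, -1.0]
gripper_width: 0.15
gripper_force: 40.0
```

```bash
python3 -c "
from h import *
goto([.53,.217,.343],0,27)
w=imaging.snapshot('wrist');s=imaging.snapshot('scene')
cv2.imwrite('pics/w8.png',np.hstack([cv2.resize(w,(400,300)),cv2.resize(s[90:255,120:340],(400,300))]))"
```

```text
q [ 0.043   0.5414 -0.6916  1.3049  0.0609  1.8007 -2.2111] tcp [0.5291 0.2168 0.3448] f [-0.5397  0.6219 -0.9918]
turn [ 0.0034 -0.0054 -0.0005] shift [ 0.0009  0.0002 -0.0018]
```

View pics/w8.png

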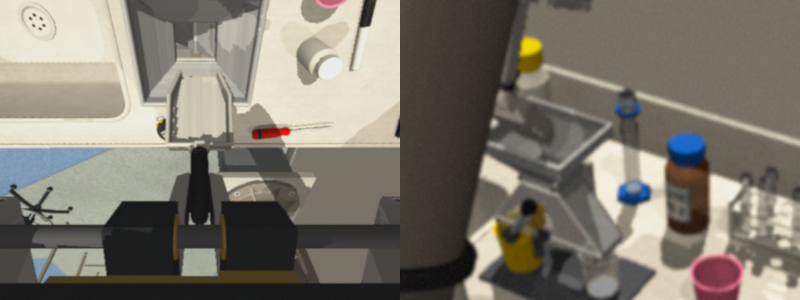

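The scoop is empty and the hopper shows clear. I've used my ten pictures, so from here I check by numbers. I'm tilting back to level, then carrying the scoop back to its old place.

Request:
move_arm(steps=[[[0,0,0.004,0,-0.06,0,1],[-0.003,0,0.004,0,-0.09,0,1],[-0.004,0,0.002,0,-0.095,0,1],[-0.004,0,0,0,-0.095,0,1],[-0.004,0,0,0,-0.095,0,1],[-0.004,0,0,0,-0.095,0,1],[-0.004,0,0,0,-0.095,0,1],[-0.004,0,0,0,-0.095,0,1]]])

```text
clock: 16.65
tcp_pos: [0.502, 0.2168, 0.3552]
eef_rot: [[0.969, -0.001, 0.245], [-0.001, -1.0, -0.003], [0.245, 0.003, -0.969]]
wrist_force: [0.2, 0.4, -0.7]
gripper_width: 0.145
gripper_force: 40.0
```

Request:
move_arm(steps=[[[-0.003,0,0,0,-0.095,0,1],[-0.002,0,0,0,-0.088,0,1],[0,0,0,0,0,0,1],[0,0,0,0,0,0,1]]])

```text
clock: 16.98
tcp_pos: [0.4963, 0.2165, 0.355]
eef_rot: [[0.911, -0.002, 0.413], [-0.0, -1.0, -0.004], [0.413, 0.004, -0.911]]
wrist_force: [0.5, 0.2, -0.9]
gripper_width: 0.142
gripper_force: 40.0
```

```bash
python3 -c "
from h import *
goto([.5283,-.1933,.335],11.5,-25);goto([.5283,-.1933,.335],0,-25)
w=imaging.snapshot('wrist');cv2.imwrite('pics/w9.png',w);a=cv2.imread('pics/w7.png')
g=cv2.cvtColor(w,cv2.COLOR_BGR2GRAY);g=cv2.resize(g,(400,300));b=cv2.cvtColor(a,cv2.COLOR_BGR2GRAY)[:,:400]
for n,i in(('full',b),('now',g)): print(n,[(int(i[80:145,172:228].mean()),int((i[80:145,172:228]>225).sum()))])
"
```

```text
q [ 0.1351 -0.1073 -0.7663  1.9586  0.2245  0.9287 -2.3177] tcp [0.4963 0.2165 0.355 ] f [ 0.4963  0.2053 -0.9094]
turn [ 0.005  -0.0097  0.2026] shift [ 0.032  -0.4098 -0.02  ]
q [ 0.1351 -0.1073 -0.7663  1.9586  0.2245  0.9287 -2.3177] tcp [0.4963 0.2165 0.355 ] f [ 0.4963  0.2053 -0.9094]
turn [ 0.004  -0.0101  0.0019] shift [ 0.032  -0.4098 -0.02  ]
full [(181, 0)]
now [(194, 0)]
```

Request:
move_arm(steps=[[[0.002,-0.015,0,0,-0.004,0.0145,1],[0.002,-0.025,0,0,-0.004,0.0145,1],[0.0025,-0.034,0,0,0,0.0145,1],[0.0025,-0.034,0,0,0,0.0145,1],[0.0025,-0.034,0,0,0,0.0145,1],[0.0025,-0.034,0,0,0,0.0145,1],[0.0025,-0.034,0,0,0,0.0145,1],[0.0025,-0.034,0,0,0,0.0145,1]]])

```text
clock: 17.7
tcp_pos: [0.5171, -0.0293, 0.3544]
eef_rot: [[0.902, 0.114, 0.416], [0.104, -0.994, 0.046], [0.418, 0.002, -0.908]]
wrist_force: [0.6, -0.3, -1.0]
gripper_width: 0.145
gripper_force: 40.0
```

Request:
move_arm(steps=[[[0.0025,-0.034,0,0,0,0.0145,1],[0.0025,-0.034,-0.005,0,0,0.0145,1],[0.0025,-0.034,-0.01,0,0,0.0145,1],[0.0025,-0.03,-0.02,0,0,0.0145,1],[0.0025,-0.02,-0.025,0,0,0.0145,1],[0.001,-0.014,-0.025,0,0,0.0145,1],[0,0,-0.02,0,0,0,1],[0,0,0,0,0,0,1]]])

```text
clock: 18.37
tcp_pos: [0.5286, -0.194, 0.2445]
eef_rot: [[0.893, 0.198, 0.404], [0.179, -0.98, 0.083], [0.413, -0.002, -0.911]]
wrist_force: [-0.3, -0.3, -1.4]
gripper_width: 0.146
gripper_force: 40.0
```

```bash
python3 -c "
from h import *
goto([.5283,-.1933,.0265],11.5,-25)
R=np.array([[0.888,0.202,0.413],[0.184,-0.979,0.083],[0.422,0.002,-0.907]]);print(Ro.from_matrix(R@np.array(arm.get_obs()['eef_rot']).T).as_rotvec())
"
```

```text
q [ 0.3247  0.0305  0.0633  2.0972 -0.3734  0.6884 -0.7334] tcp [ 0.5286 -0.194   0.2445] f [-0.2964 -0.3421 -1.3747]
turn [ 0.0005 -0.0108  0.0016] shift [-0.0003  0.0007 -0.218 ]
[-0.0019 -0.0101  0.0043]
```

Request:
move_arm(steps=[[[0,0.0005,-0.02,0,-0.005,0.002,1],[0,0,-0.032,0,-0.005,0.002,1],[0,0,-0.035,0,0,0,1],[0,0,-0.035,0,0,0,1],[0,0,-0.035,0,0,0,1],[0,0,-0.025,0,0,0,1],[0,0,-0.015,0,0,0,1],[0,0,-0.01,0,0,0,1]]])

```text
clock: 19.03
tcp_pos: [0.531, -0.1921, 0.041]
eef_rot: [[0.885, 0.204, 0.419], [0.185, -0.979, 0.086], [0.428, 0.002, -0.904]]
wrist_force: [-0.1, -0.4, -1.4]
gripper_width: 0.147
gripper_force: 40.0
```

Request:
move_arm(steps=[[[0,0,-0.005,0,0,0,1],[0,0,-0.003,0,0,0,1],[0,0,0,0,0,0,1],[0,0,0,0,0,0,1]]])

```text
clock: 19.37
tcp_pos: [0.5309, -0.1929, 0.0351]
eef_rot: [[0.884, 0.203, 0.421], [0.185, -0.979, 0.083], [0.429, 0.005, -0.903]]
wrist_force: [-0.4, 0.1, -1.1]
gripper_width: 0.145
gripper_force: 40.0
```

```bash
python3 -c "
from h import *
goto([.5283,-.1933,.0265],11.5,-25)
R=np.array([[0.888,0.202,0.413],[0.184,-0.979,0.083],[0.422,0.002,-0.907]]);print(Ro.from_matrix(R@np.array(arm.get_obs()['eef_rot']).T).as_rotvec())
"
```

```text
q [ 0.5651  0.3776 -0.2048  2.269  -0.9144  0.2069 -0.1038] tcp [ 0.5309 -0.1929  0.0351] f [-0.4462  0.1326 -1.0764]
turn [ 0.0031  0.0076 -0.0038] shift [-0.0026 -0.0004 -0.0086]
[ 0.0008  0.0083 -0.0011]
```

Request:
move_arm(steps=[[[-0.001,0,-0.003,0,0.004,0,1],[-0.0015,0,-0.003,0,0.004,0,1],[0,0,-0.002,0,0,0,1],[0,0,0,0,0,0,1]]])

```text
clock: 19.7
tcp_pos: [0.5277, -0.1927, 0.0264]
eef_rot: [[0.888, 0.203, 0.413], [0.186, -0.979, 0.083], [0.421, 0.003, -0.907]]
wrist_force: [-1.9, 1.6, 3.7]
gripper_width: 0.147
gripper_force: 40.0
```

```bash
python3 -c "
from h import *
goto([.5283,-.1933,.0265],11.5,-25)
R=np.array([[0.888,0.202,0.413],[0.184,-0.979,0.083],[0.422,0.002,-0.907]]);print(Ro.from_matrix(R@np.array(arm.get_obs()['eef_rot']).T).as_rotvec())
"
```

```text
q [ 0.5695  0.3931 -0.2107  2.2721 -0.9258  0.195  -0.0885] tcp [ 0.5277 -0.1927  0.0264] f [-1.9341  1.5662  3.6624]
turn [ 0.0031 -0.0013 -0.004 ] shift [ 0.0006 -0.0006  0.0001]
[ 0.0008 -0.0006 -0.0013]
```

The scoop is back at its original pose with light contact (3.7 N up). I'll release, opening only partway, and withdraw straight up.

Request:
move_arm(steps=[[[0,0,0,0,0,0,0.4],[0,0,0,0,0,0,0.1],[0,0,0,0,0,0,0],[0,0,0,0,0,0,-0.1],[0,0,0,0,0,0,-0.1],[0,0,0.01,0,0,0,-0.1],[0,0,0.02,0,0,0,-0.1],[0,0,0.03,0,0,0,-0.1]]])

```text
clock: 20.37
tcp_pos: [0.526, -0.1925, 0.0848]
eef_rot: [[0.89, 0.202, 0.409], [0.184, -0.979, 0.084], [0.418, -0.0, -0.909]]
wrist_force: [-0.1, 0.6, -0.5]
gripper_width: 0.549
gripper_force: 0.0
```

Request:
move_arm(steps=[[[0,0,0.035,0,0,0,-0.1],[0,0,0.035,0,0,0,-0.1],[0,0,0.035,0,0,0,-0.1],[-0.01,0,0.035,0,0,0,-0.1],[-0.01,0,0.03,0,0,0,-0.1],[-0.01,0,0.02,0,0,0,-0.1],[0,0,0,0,0,0,-0.1],[0,0,0,0,0,0,-0.1]]])

```text
clock: 21.03
tcp_pos: [0.4977, -0.1929, 0.2775]
eef_rot: [[0.887, 0.203, 0.415], [0.185, -0.979, 0.082], [0.423, 0.004, -0.906]]
wrist_force: [0.3, -0.2, -0.8]
gripper_width: 0.55
gripper_force: 0.0
```

```bash
python3 - <<'E'
from h import *
s=imaging.snapshot('scene');t=imaging.snapshot('top');w=imaging.snapshot('wrist')
o=arm.get_obs();print(o["clock"],o["tcp_pos"])
for n,i in zip("stw",(s,t,w)): cv2.imwrite(f"pics/end_{n}.png",i)
s0=cv2.imread("pics/s3.png");t0=cv2.imread("pics/top0.png")
for n,a,b in (("scene",s0,s),("top",t0,t)):
    d=(cv2.absdiff(cv2.GaussianBlur(a,(5,5),0),cv2.GaussianBlur(b,(5,5),0)).max(2)>30).astype(np.uint8)
    k,l,st,ce=cv2.connectedComponentsWithStats(d);print(n,[x.tolist() for x in st[1:] if x[4]>12])
g=cv2.cvtColor(s,cv2.COLOR_BGR2GRAY)
print("knob dark centroid",(lambda m:np.argwhere(m).mean(0)[::-1]+[180,192])(g[192:212,180:200]<45))
# wrist: handle position
E
```

```text
21.1833 [ 0.4973 -0.1924  0.275 ]
scene [[0, 0, 61, 27, 1486], [89, 0, 318, 102, 8341], [68, 14, 4, 4, 13], [0, 19, 138, 103, 10658], [309, 30, 17, 4, 49], [331, 34, 39, 17, 149], [116, 42, 301, 205, 27216], [128, 80, 58, 31, 633], [176, 115, 4, 6, 16], [0, 159, 65, 195, 5110], [72, 211, 117, 86, 3129], [262, 254, 21, 25, 154], [282, 267, 38, 44, 693], [319, 267, 132, 153, 8570], [0, 297, 4, 6, 17], [5, 314, 9, 6, 23], [351, 316, 13, 21, 119], [0, 320, 5, 4, 13], [346, 322, 3, 8, 19], [348, 338, 8, 17, 82], [65, 347, 58, 73, 1826], [0, 396, 20, 24, 75], [316, 406, 9, 14, 84], [375, 410, 31, 10, 237], [123, 417, 6, 3, 15], [353, 416, 5, 4, 15]]
top [[366, 179, 113, 89, 4665], [334, 198, 17, 10, 59], [336, 205, 6, 5, 22], [487, 205, 73, 215, 6882], [481, 210, 4, 22, 37], [532, 215, 26, 61, 462], [432, 235, 7, 6, 17], [420, 237, 11, 9, 61], [213, 239, 8, 14, 84], [258, 241, 6, 6, 22], [274, 258, 118, 78, 3418], [406, 260, 24, 20, 118], [231, 269, 8, 5, 28], [436, 268, 5, 5, 19], [391, 272, 15, 17, 87], [475, 292, 50, 128, 338], [267, 302, 6, 6, 27], [255, 308, 10, 9, 69], [190, 315, 43, 36, 840], [191, 362, 17, 10, 87], [134, 372, 67, 48, 1348], [372, 396, 51, 24, 643], [436, 408, 8, 12, 50]]
knob dark centroid [190.4182 203.9273]
```

```bash
python3 - <<'E'
from h import *
L=lambda p:cv2.imread("pics/"+p)
s0,s1,t0,t1=L("scene0.png"),L("end_s.png"),L("top0.png"),L("end_t.png")
G=lambda i:cv2.cvtColor(i,cv2.COLOR_BGR2GRAY)
print("piece grey top",np.sort(G(t0)[195:215,332:356].ravel())[-15:])
print("throat now\n",G(t1)[232:256,200:228:2][::2],"\nbefore\n",G(t0)[232:256,200:228:2][::2])
for n,(x,y,w,h) in dict(cup=(170,195,36,48),beaker=(218,235,32,32),s6=(138,230,22,36),s5=(260,252,32,50)).items():
    d=cv2.absdiff(s0,s1)[y:y+h,x:x+w].max(2);print(n,(d>40).sum(),G(s0)[y:y+h,x:x+w].mean(),G(s1)[y:y+h,x:x+w].mean())
H=lambda i:cv2.cvtColor(i,cv2.COLOR_BGR2HSV)
for nm,lo,hi in (("green",(50,80,40),(85,255,255)),("yellow",(20,120,80),(35,255,255)),("blue",(105,120,60),(125,255,255))):
    for q,(a,b) in dict(scene=(s0,s1),top=(t0,t1)).items():
        f=lambda i:[(np.round(c,1).tolist(),int(s[4])) for s,c in list(zip(*cv2.connectedComponentsWithStats(cv2.inRange(H(i),lo,hi))[2:]))[1:] if 15<s[4]<900]
        print(nm,q,f(a),"|",f(b))
E
```

```text
piece grey top [199 199 199 199 199 199 200 200 200 200 200 201 201 201 202]
throat now
 [[101 102 103 102  99 100 100  99 119 157 158 152 152 149]
 [102 102 100 101 102 101  99  93 118 157 157 156 151 148]
 [102 104 100 102 101  94  79  81 115 154 157 158 155 147]
 [102 102  97  87  83  77  81  92 115 147 157 156 157 150]
 [ 99  88  80  79  80  83  91 100 131 130 155 155 156 153]
 [ 77  74  76  73  88 100  91 110 144 128 149 157 155 154]
 [ 74  71  74  77  83 101  94 119 141 141 141 155 156 155]
 [ 75  74  76  78  76  98  99 131 142 143 125 154 157 155]
 [ 79  78  82  77  74  85 119 141 143 143 144 138 155 156]
 [ 94  75  79  78  76  85 148 137 133 141 137 142 149 150]
 [114  78  78  77  76  80 113 131 137 146 144 142 141 141]
 [121  88  75  76  84  98 126 151 143 142 142 142 140 137]] 
before
 [[ 98  97  99  99  98  97  97  96 115 150 152 150 145 144]
 [ 97  98 100  97 100  98  96  88 110 153 150 149 147 143]
 [ 98  96  95  96  97  89  79  75 110 151 154 150 146 142]
 [100  97  93  87  79  73  69  66  82 141 151 151 151 144]
 [ 93  87  77  83  93  71  65  70  70 115 149 150 148 145
[... 584 characters left out ...]
.8, 238.1], 75)] | [([145.8, 238.1], 75)]
green top [([200.2, 304.2], 48)] | [([200.3, 304.4], 48)]
yellow scene [([187.4, 119.4], 365), ([193.1, 205.5], 38), ([183.7, 227.7], 276), ([185.5, 279.4], 432)] | [([194.9, 211.6], 30), ([184.0, 227.5], 357), ([185.7, 279.6], 446)]
yellow top [([98.6, 203.2], 397), ([198.4, 272.9], 27), ([252.0, 294.1], 182)] | [([98.6, 203.2], 396), ([252.4, 294.2], 167)]
blue scene [([244.8, 151.0], 52), ([277.1, 170.4], 253), ([248.2, 196.9], 112)] | [([245.0, 151.1], 52), ([277.2, 171.5], 298), ([248.2, 197.0], 112)]
blue top [([215.9, 175.7], 212), ([192.5, 194.5], 21), ([184.2, 202.1], 28)] | [([215.8, 175.6], 211), ([192.4, 194.3], 21), ([184.2, 202.0], 27)]
```

```bash
python3 - <<'E'
from h import *
G=lambda p:cv2.cvtColor(cv2.imread("pics/"+p),cv2.COLOR_BGR2GRAY)
a,b=G("top0.png"),G("end_t.png")
print(onz("top",261,244,.006),onz("top",270,305,0))
print(a[236:252,252:270:2],"\n",b[236:252,252:270:2]);print(a[300:310,262:276:2],"\n",b[300:310,262:276:2])
s0,s=G("scene0.png"),G("end_s.png")
P=proj("scene",[*onz("top",261,244,.01)[:2],.012]);x,y=P.astype(int);print(P);print(s0[y-8:y+8:2,x-12:x+12:2],"\n",s[y-8:y+8:2,x-12:x+12:2])
print("top cup",cv2.imread("pics/top0.png")[270:276:2,194:206:3].tolist(),cv2.imread("pics/end_t.png")[270:276:2,194:206:3].tolist())
E
```

```text
[0.5748 0.0925 0.006 ] [0.402  0.1411 0.    ]
[[176 175 175 194 198 199 197 196 198]
 [175 176 178 195 199 199 198 198 200]
 [175 180 184 197 199 201 202 198 199]
 [170 189 196 200 200 201 201 198 198]
 [168 197 198 200 198 200 199 197 199]
 [157 199 200 199 199 201 199 199 198]
 [138 197 199 200 199 197 199 200 201]
 [116 187 203 200 198 199 199 200 199]
 [ 99 174 199 201 201 199 197 198 202]
 [ 89 161 199 199 201 200 198 202 199]
 [ 75 137 199 198 197 198 201 201 200]
 [ 63 118 193 198 196 199 202 202 201]
 [ 60  92 182 196 199 199 202 201 199]
 [ 57  78 158 194 199 201 202 202 200]
 [ 66  72 118 177 200 202 201 199 198]
 [ 68  67  90 156 200 201 202 200 198]] 
 [[177 165 166 186 194 190 194 194 191]
 [176 165 168 188 193 192 192 189 192]
 [171 170 176 189 192 196 193 192 190]
 [164 180 186 192 192 186 194 190 192]
 [160 189 193 191 181 172 184 192 191]
 [151 193 194 186 168 166 175 192 191]
 [131 190 196 181 164 165 170 193 193]
 [115 183 191 176 168 166 171 190 192]
 [100 171 190 169 168 166 176 191 197]
 [ 95 153 180 169 164 166 186 192 195]
 [ 81 134 173 169 168 175 194 197 194
[... 1363 characters left out ...]
8  86  92 111 197 221 205 198 204 207 226]
 [ 43  42  57  83 193 230 231 227 219 222 228 228]
 [ 30  29  58 173 226 230 230 229 230 229 228 229]
 [ 34  42 140 209 208 213 211 206 207 220 232 230]
 [ 39  78 192 213 203 200 203 201 199 212 230 230]
 [ 87 153 224 231 227 219 208 200 209 224 228 230]]
top cup [[[142, 149, 153], [150, 156, 162], [100, 113, 118], [57, 96, 114]], [[130, 137, 144], [83, 135, 158], [60, 109, 133], [53, 83, 98]], [[64, 109, 123], [59, 114, 138], [60, 88, 102], [59, 60, 65]]] [[[150, 152, 159], [156, 162, 168], [101, 107, 113], [62, 103, 121]], [[134, 141, 146], [80, 99, 109], [70, 93, 107], [56, 89, 104]], [[66, 109, 124], [60, 103, 125], [59, 86, 101], [63, 68, 72]]]
```

```bash
python3 -c "
from station import arm
print(arm.hand_in())"
```

```text
the job is handed in; nothing more can be done
None
```

Job handed in at about 21 s: the flap is home closing the beaker exit, the five pieces were tipped into the hopper, the beaker is unchanged, and the empty scoop is level in its old place. I could not see inside the cup, so all five being there is inferred from the empty scoop, clear throat and unchanged beaker.

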